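# Stand the chopping board on edge in the draining rack

## Task

The washed chopping board lies flat on the rails of the draining rack. First slide it along the rails, still flat, until its edge meets the two back posts along its whole length; then lift its free edge and ease it up about the edge at the posts, without letting it drop or slam, until it stands upright on its long thin edge in the rack's channel in front of the posts, and leave it standing there, still and untouched. Leave the mug, bowl, bottle and spatula where they are.

Things in the scene. Friction and masses are not known exactly. Their poses are not given: they have to be found in the camera images.
- rack: Steel draining rack, fixed to the worktop. Origin on the worktop below the front of the feet of its two back posts; x level, along the rails towards the posts; y along the channel; z up. Two level rails (8 mm wide, tops 80 mm up, at y = -95 and +95 mm) run from x = -150 to -20 mm. Between the rails (182 mm) it is open to the worktop: fingers can go beneath the board from the free -x end.
- channel (a point): Midpoint of the rack's channel floor, 10 mm before the posts and 72 mm above the worktop; axes as the rack's. The channel lies across the rails' inner ends: 20 mm wide (rack x = -20 to 0), 250 mm long, with a front lip 4 mm thick (x = -24 to -20) as high as the rail tops.
- posts (a point): Midway between the front faces of the two back posts at their feet, 72 mm above the worktop, axes as the rack's. The posts are 12 mm wide, at rack y = -70 and +70 mm, front faces at rack x = 0 at the foot, leaning 4 degrees back (+x), tops about 185 mm above the worktop, joined by a crossbar.
- board_mid (a point): Centre of the loose white plastic chopping board: 150 mm (x) by 240 (y) by 15 thick (z), about 0.5 kg, thin grey groove on its top. Starts flat on the rails, centre 87.5 mm up and 105 to 125 mm before the posts (home: 75 mm), x roughly along rack x, slightly askew. Home, its far edge bridges the channel; when tipped up that edge drops 8 mm to the channel floor. Upright, it may rock for a second or so.
- mug_pt (a point): Bystander: middle of a white mug, 80 mm across, 90 mm tall.
- bowl_pt (a point): Bystander: middle of a steel bowl, 120 mm across, 50 mm tall.
- bottle_pt (a point): Bystander: middle of a white bottle, 70 mm across, 170 mm tall.
- spatula_pt (a point): Bystander: middle of a kitchen spatula lying on the worktop to the right of the rack.

How it is judged:
By the outcome, as a careful person would: the job done as asked, in the order asked, and still so for the second after the job is handed in, with the robot touching nothing.
It also fails if it takes over 67 s, if anything falls off the work surface, if the arm or the gripper's body presses on something with over 40 N, if the wrist force passes 120 N, or if a joint passes its speed limit or range.

## Robot

A 6-joint arm with a two-finger parallel gripper is mounted at the origin on the work surface. World frame = base frame: x ahead of the robot, y to its left, z up, the work surface at z = 0. Lengths are in m, angles in rad, forces in N, time in s.
With the tool pointing down it reaches from about 0.275 to 0.725 m from the base axis. Payload 5.6 kg.
Tool frame: the origin (TCP) lies between the finger pads; the fingertips stand tcp_to_tips ahead of it and the grasp point (between the pads) lies 5 mm behind it (tcp_to_tips is the distance from the TCP to the fingertips, in m); y points along the fingers, x is the direction in which the jaws open and shut, and the axes are right-handed (so a half turn about y gives the same grasp; the last joint's range is limited). The gripper opens to 85 mm and grips with 20 to 120 N. Pads are 22 mm wide; open, the fingers measure 114 mm over their backs; the gripper's body (76 mm by 85 mm) begins 54 mm behind the grasp point. The pads swing forward as they close: fully open they stand 13 mm farther back than shut.
Start: joints at [-1.012, 0.255, 0.108, 0, -1.424, -0.285], TCP at [0.149, -0.53, 0.245] pointing down, gripper open.
Joint ranges: [-2.95, 2.95], [-1.21, 1.97], [-1.09, 1.5], [-2.87, 1.71], [-2.94, -0.07], [-3.05, 3.05]. Speed limits (rad/s): [2.57, 2.57, 3.14, 3.14, 3.14, 3.14].

## Interface

Orientations are given as a unit quaternion [x, y, z, w].
In Python, from rig import * gives the robot as it stands.
- The arm moves only by the tool jog_arm, never from a script. Its argument "steps" is one flat list of numbers, 6 for each row, row after row: the shift along the tool's x, y, z in mm, then the turn, a rotation vector about the tool's x, y, z in degrees. A call has 1 to 12 rows; each row is the pose to reach, as a shift and turn from the pose commanded when the call began, along the tool's axes at that moment; what a row does not reach only later rows make up. A row lasts 1/10 s, in which the tool goes at most 50 mm and 8.59 degrees, less where a joint would pass 70% of its speed; a pose out of reach is approached as far as the arm can. A call with a gripper value outside its range is refused whole. "fingers" is the opening, from 0 (shut) to 1 (fully open), set as the call begins (left out, the last holds). The fingers move at their own pace and stop on an object; the grip force is fixed at half the most. Time passes only in rows, so rows that repeat a pose let the fingers close. It gives the time, the measured TCP pose, the force and the opening at its end, in the units of the state.
- get_state(): the state, without advancing time (a new reading comes with each control period).
- get_image(name): name is "side" or "top" or "wrist"; returns a dict with "pixels" (400x640x3 uint8, blue, green, red), "fx", "fy", "cx", "cy" (pixels), "R" (3x3) and "t" (3): a world point X has camera coordinates R X + t. Camera axes: x right, y down, z forward; pixel columns grow to the right and rows downward; lengths in m; the calibration is good to about 2 mm. A picture is of the moment at which its call begins. There is no depth.
- finish_job(): hands the job in, once; it reports no verdict.
The state is a dict: "clock": time; "joint_positions": joint angles; "dq": joint speeds; "joint_efforts": joint torques, N m; "tcp_pos": TCP position; "tcp_rot": TCP orientation; "contact_force": force on the tool from outside, world axes, zero at the start; "ft_torque": the same for the moment, N m; "grip_width": opening from 0.0 (shut) to 1.0 (fully open).
Only numpy, scipy, OpenCV 4.12 (cv2) and the standard library are available. Lean on these libraries where they do the work, as an engineer would, in place of code of your own. Each camera call takes 0.05 s, during which the arm holds its last target. There are 200 camera calls.

## Working session

There is one attempt and no reset: what is moved stays moved. The work goes in short steps, Python scripts to look and compute and a tool call to move; the robot and the scene stay as the last step left them, time stands still between calls to the robot, and variables do not carry over. Pictures are saved under pics/ and viewed, about 8 in all and at most 12, crops included, and the job is handed in when it is done.

Besides the shell and the picture viewer there is one more tool, called after "Call:" in YAML: its name, and indented under it one key for each argument. jog_arm: Moves the arm, as the interface text tells. Its arguments: {"type":"object","properties":{"steps":{"type":"array","items":{"type":"number"}},"fingers":{"type":"number"}},"required":["steps"]}

```bash
ls; mkdir -p pics; python3 - <<'E'
from rig import *
import cv2
s=get_state();print(s)
for n in("top","side"):
    i=get_image(n);cv2.imwrite(f"pics/{n}0.png",i["pixels"]);print(n,{k:i[k] for k in i if k!="pixels"})
E
```

```text
pics
{'clock': 0.0, 'joint_positions': array([-1.01241995e+00,  2.55743909e-01,  1.06995254e-01, -4.88139841e-04,
       -1.42389006e+00, -2.84593017e-01]), 'dq': array([-3.63566271e-04,  1.74590922e-03,  4.80491818e-05, -4.98243493e-04,
        4.67290054e-04,  5.38152624e-04]), 'joint_efforts': array([ 7.21322413e-04, -3.86625803e+01,  2.37937599e+01,  5.36506802e+00,
       -6.15290410e-03, -1.70817890e-05]), 'tcp_pos': array([ 0.14863661, -0.52904459,  0.24439168]), 'tcp_rot': array([ 0.42656231,  0.56393051, -0.56314776, -0.42765824]), 'contact_force': array([ 0.82155459,  0.52065033, -0.80673962]), 'ft_torque': array([ 0.024069  , -0.05843267, -0.02662556]), 'grip_width': 0.9960551996723036}
top {'fx': 486.65792132599313, 'fy': 486.65792132599313, 'cx': 317.2276920866315, 'cy': 200.43315771938413, 'R': array([[ 0.02026015, -0.99968931, -0.01451934],
       [-0.98633146, -0.01761   , -0.16382961],
       [ 0.16352302,  0.01764009, -0.9863818 ]]), 't': array([-0.05003556,  0.55478095,  1.20422148])}
side {'fx': 377.4490249134895, 'fy': 377.4490249134895, 'cx': 321.57590298905296, 'cy': 200.40571596616536, 'R': array([[-0.76815842, -0.64023106,  0.00606858],
       [-0.38526419,  0.45463367, -0.80304404],
       [ 0.51137476, -0.61920305, -0.59588878]]), 't': array([0.39393736, 0.29535495, 0.81365897])}
```

View pics/top0.png

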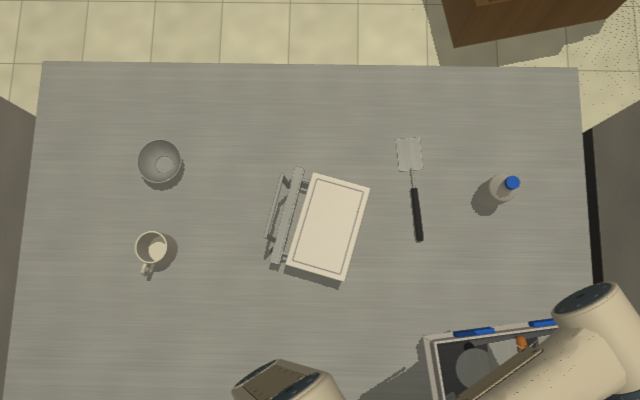

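View pics/side0.png

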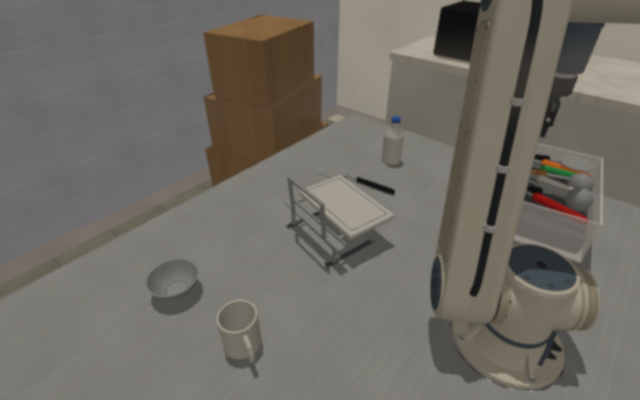

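The top picture shows the board, with corners near (315,174), (369,187), (343,281) and (287,264). The posts and crossbar are to its left at (268-300, 170-260), so rack x points to image left (world +y). The spatula handle is at (417,215), beyond the free edge. I'll enlarge both pictures.

```bash
python3 - <<'E'
import cv2,numpy as np
a=cv2.imread("pics/top0.png")[158:288,255:385];b=cv2.imread("pics/side0.png")[165:275,275:405]
a=cv2.resize(a,None,fx=4.6,fy=4.6,interpolation=cv2.INTER_CUBIC);cv2.imwrite("pics/topc.png",a)
cv2.imwrite("pics/sidec.png",cv2.resize(b,None,fx=5,fy=5,interpolation=cv2.INTER_CUBIC))
E
```

```text
(no output)
```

View pics/topc.png

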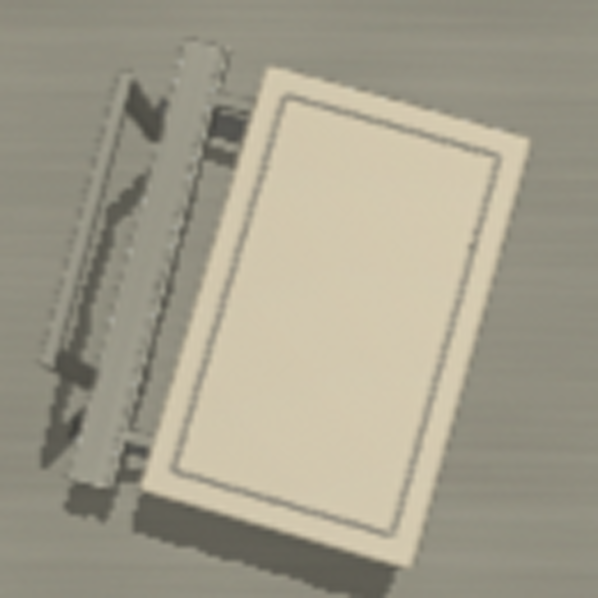

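View pics/sidec.png

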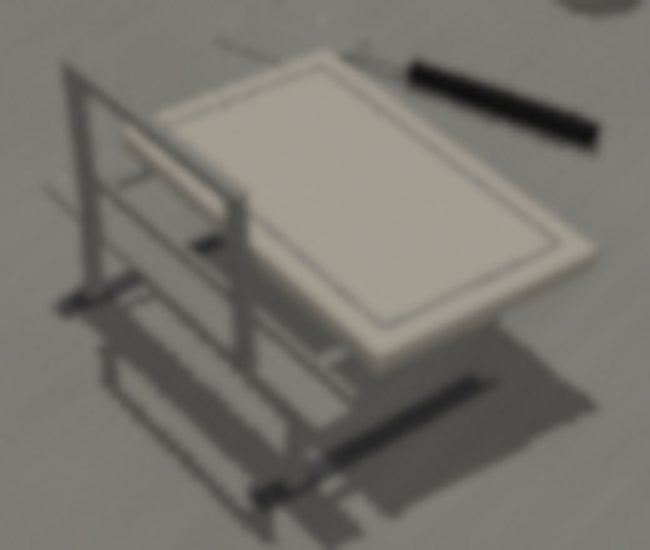

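```bash
cat > h.py <<'E'
import numpy as np
from scipy.spatial.transform import Rotation as Rot
from rig import *
def px2w(im,uv,z):
    R,t=np.array(im["R"]),np.array(im["t"]);c=-R.T@t
    uv=np.atleast_2d(uv).astype(float)
    d=np.c_[(uv[:,0]-im["cx"])/im["fx"],(uv[:,1]-im["cy"])/im["fy"],np.ones(len(uv))]@R
    return c+d*((z-c[2])/d[:,2])[:,None]
def w2px(im,X):
    p=np.atleast_2d(X)@np.array(im["R"]).T+im["t"]
    return np.c_[p[:,0]/p[:,2]*im["fx"]+im["cx"],p[:,1]/p[:,2]*im["fy"]+im["cy"]]
E
python3 - <<'E'
from h import *
np.set_printoptions(precision=4,suppress=True)
im=get_image("top");o=np.array([255,158])
f=lambda p,z:px2w(im,np.array(p)/4.6-.4+o,z)
ang=lambda v:np.degrees(np.arctan2(v[1],v[0]))
B=f([(268,68),(529,140),(410,568),(143,490)],.095)
print("board",B,B.mean(0),"xdir",ang(B[0]-B[1]),ang(B[3]-B[2]),"ydir",ang(B[3]-B[0]),ang(B[2]-B[1]))
print([np.linalg.norm(B[i]-B[i-1]) for i in range(4)])
L=f([(230,50),(115,487)],.08);F=f([(182,42),(72,482)],.072);C=f([(125,75),(45,362)],.185)
for n,P in(("lip",L),("back",F),("bar",C)):print(n,P,P.mean(0),ang(P[0]-P[1]),np.linalg.norm(P[0]-P[1]))
s=f([(0,0)],0); print("spat",px2w(im,[(413,190),(419,241),(397,140),(422,170)],.01))
print("cam",-im["R"].T@im["t"])
E
```

```text
board [[ 0.618  -0.028   0.095 ]
 [ 0.5808 -0.1691  0.095 ]
 [ 0.3527 -0.1078  0.095 ]
 [ 0.3902  0.0326  0.095 ]] [ 0.4854 -0.0681  0.095 ] xdir 75.23018559028772 75.03390884458618 ydir 165.07986361931466 164.95946497823147
[np.float64(0.23569134280041312), np.float64(0.14589376204074508), np.float64(0.23619125005619881), np.float64(0.14539698593336056)]
lip [[ 0.6311 -0.0065  0.08  ]
 [ 0.392   0.0488  0.08  ]] [0.5115 0.0211 0.08  ] -13.029323465154205 0.2454164726262625
back [[0.637  0.0205 0.072 ]
 [0.3945 0.0727 0.072 ]] [0.5158 0.0466 0.072 ] -12.139775187104286 0.24812686606444492
bar [[0.5929 0.0409 0.185 ]
 [0.4485 0.0754 0.185 ]] [0.5207 0.0581 0.185 ] -13.471265795604928 0.14848560446996953
spat [[ 0.594  -0.2914  0.01  ]
 [ 0.4594 -0.3053  0.01  ]
 [ 0.7301 -0.2501  0.01  ]
 [ 0.6485 -0.3159  0.01  ]]
cam [ 0.3513 -0.0615  1.278 ]
```

```bash
cat >> h.py <<'E'
PSI=np.radians(77.1);O=np.array([.517,.0455,0])   # rack heading and origin
u=np.array([np.cos(PSI),np.sin(PSI),0]);v=np.array([-u[1],u[0],0]);k=np.array([0,0,1.])
def rk(x,y,z): return O+x*u+y*v+z*k               # rack -> world
def ori(pitch,sx=1,yaw=0):                        # tool pointing along rack x, pitched down
    uu=Rot.from_euler('z',yaw,degrees=True).apply(u);p=np.radians(pitch)
    a=np.cos(p)*uu-np.sin(p)*k; up=np.sin(p)*uu+np.cos(p)*k
    return Rot.from_matrix(np.c_[sx*up,a,np.cross(sx*up,a)])
def rows(targets,s=None):                         # world (pos,Rot) -> jog rows from current pose
    s=s or get_state();R0=Rot.from_quat(s["tcp_rot"]);p0=np.array(s["tcp_pos"])
    for p,R in targets:
        r=np.r_[R0.inv().apply(p-p0)*1e3,np.degrees((R0.inv()*R).as_rotvec())];print(np.round(r,1).tolist())
def torack(p): d=np.asarray(p)-O; return np.array([d@u,d@v,d[2]])
E
python3 - <<'E'
from h import *
np.set_printoptions(precision=3,suppress=True)
print(Rot.from_quat(get_state()["tcp_rot"]).as_matrix())
import rig;print([n for n in dir(rig) if n[0]!='_'])
try: print(tcp_to_tips)
except Exception as e: print(e)
im=get_image("top");print(px2w(im,[(428,338),(555,318)],.12))
for sx in(1,-1):
  print(sx);rows([(np.array([.40,-.33,.30]),ori(p,sx)) for p in(90,30)])
E
```

```text
[[-0.27  -0.    -0.963]
 [ 0.963  0.001 -0.27 ]
 [ 0.001 -1.     0.   ]]
['MotionError', 'finish_job', 'get_image', 'get_state', 'tcp_to_tips']
0.014
[[ 0.228 -0.302  0.12 ]
 [ 0.279 -0.594  0.12 ]]
1
[123.9, -55.1, -295.8, -0.0, 28.6, 0.1]
[123.9, -55.1, -295.8, -15.0, 25.9, -58.6]
-1
[123.9, -55.1, -295.8, 0.1, -151.4, 0.0]
[123.9, -55.1, -295.8, -77.0, -133.5, 19.7]
```

Call:
jog_arm:
  steps: [40,-55,-50,0,8,0,80,-55,-100,-2,12,-8,100,-55,-150,-4,16,-16,124,-55,-200,-6,20,-24,124,-55,-250,-8,22,-32,124,-55,-296,-10,24,-40,124,-55,-296,-12,25,-48,124,-55,-296,-15,26,-56,124,-55,-296,-15,26,-59,124,-55,-296,-15,26,-59]
  fingers: 0

```text
clock: 1.2
tcp_pos: [0.3996, -0.3311, 0.2972]
tcp_rot: [-0.255, -0.657, 0.1, 0.702]
contact_force: [-0.2, -0.2, -0.5]
grip_width: -0.0
```

```bash
python3 - <<'E'
from h import *
p=np.radians(10);f=lambda x,z,P:(rk(x-.014*np.cos(p),0,z+.014*np.sin(p)),ori(P))
rows([f(-.24,.15,10),f(-.24,.0875,10)]);print(f(-.24,.0875,10)[0])
E
```

```text
[-57.5, 192.6, -30.8, 0.1, -0.5, -19.4]
[-111.9, 223.2, -31.3, 0.1, -0.5, -19.4]
[ 0.46034195 -0.20188202  0.08993107]
```

Call:
jog_arm:
  steps: [-15,48,-8,0,0,-5,-30,96,-16,0,0,-12,-45,144,-24,0,0,-19.4,-58,192,-31,0,-0.5,-19.4,-75,203,-31,0,-0.5,-19.4,-95,213,-31,0,-0.5,-19.4,-112,223,-31,0,-0.5,-19.4,-112,223,-31,0,-0.5,-19.4]

```text
clock: 2.0
tcp_pos: [0.4608, -0.2013, 0.0909]
tcp_rot: [-0.142, -0.694, -0.015, 0.705]
contact_force: [1.2, -0.3, 0.6]
grip_width: -0.002
```

```bash
python3 - <<'E'
from h import *
import cv2
np.set_printoptions(precision=3,suppress=True)
s=get_state();print(s["joint_positions"],s["clock"],torack(s["tcp_pos"]),s["contact_force"])
a=get_image("top")["pixels"][100:300,230:480];b=get_image("side")["pixels"][120:320,270:520]
a,b=[cv2.resize(i,None,fx=1.6*2/2,fy=1.6) for i in(a,b)]
cv2.imwrite("pics/m1.png",np.hstack([a,b]))
E
```

```text
[-0.831  0.863  0.276 -1.052 -1.949 -0.822] 2.0 [-0.253 -0.     0.091] [ 1.156 -0.257  0.573]
```

View pics/m1.png

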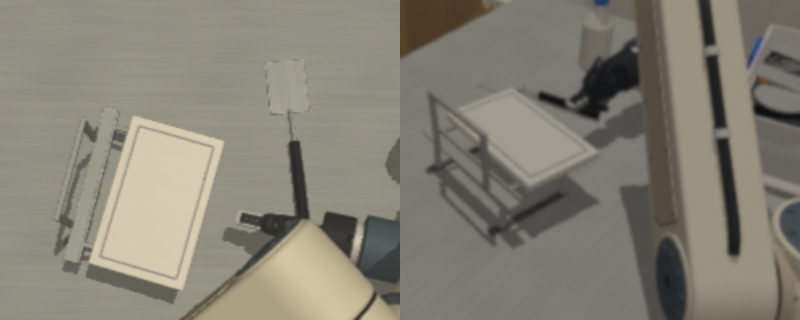

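Pictures 5: closed fingers sit about 45 mm before the middle of the free edge (tip at full-frame pixel (380,234), edge at (357,227)). The arm is clear of the spatula and box, so I'll start pushing.

Call:
jog_arm:
  steps: [3.5,20,0,0,0,0,6,35,0,0,0,0,7.5,43,0,0,0,0,8.5,48,0,0,0,0,9,52,0,0,0,0,10,56,0,0,0,0,10.5,60,0,0,0,0,11,64,0,0,0,0,12,68,0,0,0,0,12.5,72,0,0,0,0,13.5,76,0,0,0,0,14,79,0,0,0,0]

```text
clock: 3.3
tcp_pos: [0.479, -0.1244, 0.0924]
tcp_rot: [-0.142, -0.695, -0.015, 0.704]
contact_force: [-0.1, -5.1, 4.9]
grip_width: 0.001
```

```bash
python3 - <<'E'
from h import *
import cv2
np.set_printoptions(precision=4,suppress=True)
s=get_state();print(torack(s["tcp_pos"]),s["contact_force"])
im=get_image("top");a=im["pixels"][158:298,240:380]
cv2.imwrite("pics/m2.png",cv2.resize(a,None,fx=4.2,fy=4.2,interpolation=cv2.INTER_CUBIC))
E
```

```text
[-0.1741 -0.0009  0.0924] [-0.0717 -5.0717  4.8831]
```

View pics/m2.png

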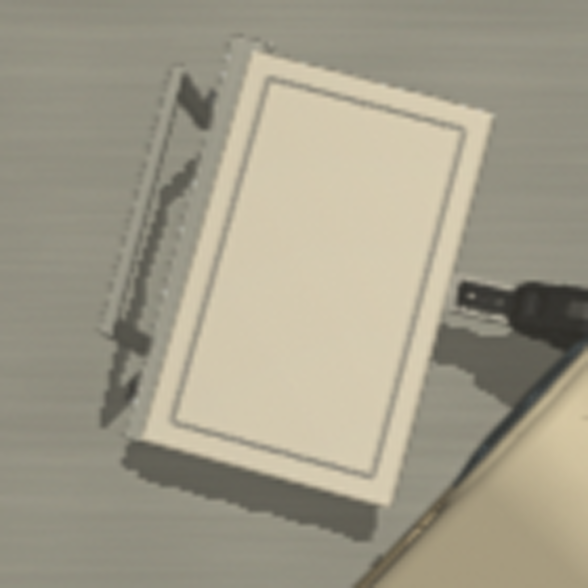

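Picture 6 shows the board about 10 mm short of the posts and still slightly askew. The tip is at mid-edge.

Call:
jog_arm:
  steps: [0.5,2,0,0,0,0,0.7,4,0,0,0,0,1,5.5,0,0,0,0,1.2,7,0,0,0,0,1.4,8,0,0,0,0,1.6,9,0,0,0,0]

```text
clock: 3.95
tcp_pos: [0.481, -0.1154, 0.0922]
tcp_rot: [-0.142, -0.695, -0.015, 0.704]
contact_force: [-0.5, -5.2, 4.9]
grip_width: 0.001
```

Call:
jog_arm:
  steps: [0.2,1,0,0,0,0,0.4,2,0,0,0,0,0.5,3,0,0,0,0,0.5,3,0,0,0,0]

```text
clock: 4.35
tcp_pos: [0.4817, -0.1127, 0.0922]
tcp_rot: [-0.142, -0.695, -0.015, 0.704]
contact_force: [-1.2, -5.5, 5.2]
grip_width: -0.003
```

Call:
jog_arm:
  steps: [0.2,1,0,0,0,0,0.4,2,0,0,0,0,0.6,3,0,0,0,0,0.7,4,0,0,0,0,0.7,4,0,0,0,0]

```text
clock: 4.85
tcp_pos: [0.4828, -0.1119, 0.0923]
tcp_rot: [-0.145, -0.696, -0.014, 0.703]
contact_force: [-2.7, -22.1, 9.5]
grip_width: 0.0
```

```bash
python3 - <<'E'
from h import *
import cv2
np.set_printoptions(precision=4,suppress=True)
s=get_state();print(torack(s["tcp_pos"]),s["contact_force"])
im=get_image("top");a=im["pixels"][158:298,240:380]
cv2.imwrite("pics/m3.png",cv2.resize(a,None,fx=4.2,fy=4.2,interpolation=cv2.INTER_CUBIC))
E
```

```text
[-0.161  -0.0018  0.0923] [ -2.6764 -22.0734   9.4696]
```

View pics/m3.png

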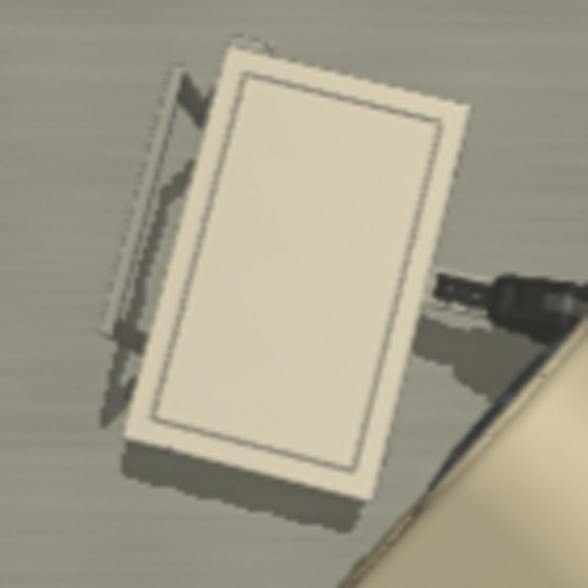

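```bash
python3 - <<'E'
from h import *
np.set_printoptions(precision=4,suppress=True)
im=get_image("top");f=lambda p,z:px2w(im,np.array(p)/4.2-.4+[240,158],z)
ang=lambda d:np.degrees(np.arctan2(d[1],d[0]))
B=f([(232,47),(469,105),(372,500),(125,438)],.095)
print([torack(b) for b in B],ang(B[0]-B[3]),ang(B[1]-B[2]),ang(B[0]-B[1]),ang(B[3]-B[2]))
C=f([(177,68),(104,330)],.185);print([torack(c) for c in C],ang(C[0]-C[1]))
E
```

```text
[array([-0.0033, -0.1129,  0.095 ]), array([-0.1478, -0.1125,  0.095 ]), array([-0.1475,  0.1248,  0.095 ]), array([-0.0012,  0.1251,  0.095 ])] -13.409958828997777 -12.993281294163554 76.93576913018347 77.2102833335531
[array([ 0.0125, -0.0752,  0.185 ]), array([0.014 , 0.0732, 0.185 ])] -13.463861239533689
```

Picture 7 shows the far edge tight along the posts: the computed headings of board and crossbar agree within 0.4°, and the push force rose to 22 N with no more travel. Next I back off, open, and level the tool.

```bash
sed -i 's/^def rk/O=O+.0022*u\ndef rk/' h.py; python3 - <<'E'
from h import *
rows([(rk(-.18,0.003,.092),ori(10)),(rk(-.26,.003,.092),ori(10)),(rk(-.26,.003,.0875),ori(0))])
E
```

```text
[-3.4, -16.4, 4.8, 0.1, 0.6, -0.6]
[-18.0, -95.1, 4.8, 0.1, 0.6, -0.6]
[-22.5, -94.3, 4.8, 0.1, 0.6, -10.6]
```

Call:
jog_arm:
  steps: [-1,-4,0,0,0,0,-3.4,-16,0,0,0,0,-9,-45,2,0,0,0,-14,-75,4.8,0,0,0,-18,-95,4.8,0,0,0,-22,-94,4.8,0,0.6,-6,-22.5,-94,4.8,0,0.6,-10.6,-22.5,-94,4.8,0,0.6,-10.6]

```text
clock: 5.75
tcp_pos: [0.4555, -0.201, 0.0837]
tcp_rot: [-0.075, -0.699, -0.084, 0.706]
contact_force: [-0.3, 0.5, -0.7]
grip_width: -0.001
```

Call:
jog_arm:
  steps: [0,0,0,0,0,0,0,0,0,0,0,0,0,0,0,0,0,0,0,0,0,0,0,0,0,0,0,0,0,0,0,0,0,0,0,0]
  fingers: 0.7

```text
clock: 6.35
tcp_pos: [0.4565, -0.2013, 0.0869]
tcp_rot: [-0.077, -0.702, -0.081, 0.704]
contact_force: [0.4, 0.5, -0.2]
grip_width: 0.702
```

```bash
python3 - <<'E'
from h import *
import cv2
np.set_printoptions(precision=4,suppress=True)
s=get_state();print(torack(s["tcp_pos"]),s["contact_force"],s["joint_positions"],s["grip_width"])
print(Rot.from_quat(s["tcp_rot"]).as_matrix()@np.eye(3))
rows([(rk(-.185,.003,.0875),ori(0)),(rk(-.138,.003,.0875),ori(0))])
E
```

```text
[-0.2562  0.0038  0.0869] [ 0.4096  0.5408 -0.2344] [-0.8625  0.9678  0.302  -1.1449 -2.0615 -0.8015] 0.7021624850240771
[[ 0.0021  0.2225 -0.9749]
 [-0.0051  0.9749  0.2225]
 [ 1.      0.0045  0.0032]]
[0.3, 71.2, -0.9, -0.0, -0.2, 0.3]
[0.0, 118.2, -0.9, -0.0, -0.2, 0.3]
```

Call:
jog_arm:
  steps: [0,20,0,0,0,0,0,40,-0.5,0,0,0.3,0,58,-0.9,0,0,0.3,0,72,-0.9,0,0,0.3,0,84,-0.9,0,0,0.3,0,95,-0.9,0,0,0.3,0,104,-0.9,0,0,0.3,0,112,-0.9,0,0,0.3,0,118,-0.9,0,0,0.3,0,118,-0.9,0,0,0.3]

```text
clock: 7.35
tcp_pos: [0.4837, -0.0859, 0.0873]
tcp_rot: [-0.079, -0.701, -0.079, 0.704]
contact_force: [-0.6, 0.5, 0.5]
grip_width: 0.703
```

```bash
python3 - <<'E'
from h import *
import cv2
np.set_printoptions(precision=4,suppress=True)
s=get_state();print(torack(s["tcp_pos"]),s["contact_force"])
a=get_image("side")["pixels"][150:280,280:440]; b=get_image("wrist")["pixels"]
a=cv2.resize(a,(492,400),interpolation=cv2.INTER_CUBIC);b=cv2.resize(b,(308,193));b=np.vstack([b,np.zeros((207,308,3),np.uint8)])
cv2.imwrite("pics/m4.png",np.hstack([a,b]))
rows([(rk(-.138,.003,.0875),ori(0))])
E
```

```text
[-0.1377  0.0031  0.0873] [-0.64    0.4759  0.4901]
[0.3, 0.5, -0.1, -0.0, -0.2, -0.0]
```

View pics/m4.png

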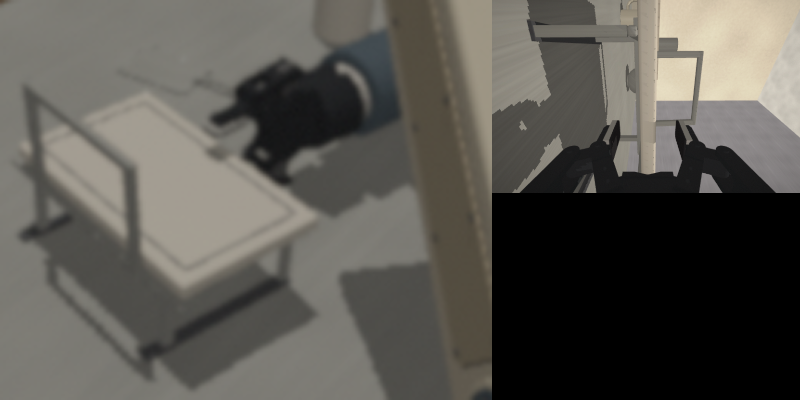

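Picture 8 shows the board edge centred between the open fingers (wrist view: strip at column 645, fingertips at 612 and 683). I'll close.

Call:
jog_arm:
  steps: [0,0,0,0,0,0,0,0,0,0,0,0,0,0,0,0,0,0,0,0,0,0,0,0,0,0,0,0,0,0,0,0,0,0,0,0,0,0,0,0,0,0]
  fingers: 0

```text
clock: 8.15
tcp_pos: [0.4836, -0.0869, 0.0876]
tcp_rot: [-0.079, -0.702, -0.079, 0.704]
contact_force: [-1.2, -6.1, 3.8]
grip_width: 0.163
```

```bash
python3 - <<'E'
import numpy as np
L=138.6
def tcp(d):
    t=np.radians(d);s,c=np.sin(t),np.cos(t)
    px=0.3-17*s; lip=80-(20+px)*np.tan(t) if d<80 else 0
    pz=max(72,lip)+min(1,d/5)
    if d==0: px,pz=.3,80
    return np.array([px-L*c+7.5*s,pz+L*s+7.5*c])
th=lambda i:1.5*i
for c in range(5):
    d0=th(12*c);t=np.radians(d0);b=np.array([np.cos(t),-np.sin(t)]);n=np.array([np.sin(t),np.cos(t)])
    print([x for i in range(12*c+1,12*c+13) for e in [tcp(th(i))-tcp(d0)] for x in (round(e@n,1),round(e@b,1),0,0,0,th(i)-d0)])
print(tcp(90),[tcp(x) for x in(18,36,54,72)])
E
```

```text
[np.float64(3.4), np.float64(-0.2), 0, 0, 0, 1.5, np.float64(6.8), np.float64(-0.3), 0, 0, 0, 3.0, np.float64(10.3), np.float64(-0.3), 0, 0, 0, 4.5, np.float64(13.5), np.float64(-0.2), 0, 0, 0, 6.0, np.float64(16.6), np.float64(-0.1), 0, 0, 0, 7.5, np.float64(19.8), np.float64(0.2), 0, 0, 0, 9.0, np.float64(22.9), np.float64(0.6), 0, 0, 0, 10.5, np.float64(26.1), np.float64(1.1), 0, 0, 0, 12.0, np.float64(29.2), np.float64(1.6), 0, 0, 0, 13.5, np.float64(32.4), np.float64(2.3), 0, 0, 0, 15.0, np.float64(35.5), np.float64(3.0), 0, 0, 0, 16.5, np.float64(38.6), np.float64(3.8), 0, 0, 0, 18.0]
[np.float64(3.2), np.float64(-0.1), 0, 0, 0, 1.5, np.float64(6.4), np.float64(-0.0), 0, 0, 0, 3.0, np.float64(9.7), np.float64(0.1), 0, 0, 0, 4.5, np.float64(12.9), np.float64(0.3), 0, 0, 0, 6.0, np.float64(16.1), np.float64(0.6), 0, 0, 0, 7.5, np.float64(19.4), np.float64(1.0), 0, 0, 0, 9.0, np.float64(22.6), np.float64(1.5), 0, 0, 0, 10.5, np.float64(25.8), np.float64(2.1), 0, 0, 0, 12.0, np.float64(29.0), np.float64(2.8), 0, 0, 0, 13.5, np.float64(32.2), np.float64(3.6), 0, 0, 0, 15.0, np.float
[... 1336 characters left out ...]
(7.0), np.float64(0.5), 0, 0, 0, 3.0, np.float64(10.5), np.float64(0.9), 0, 0, 0, 4.5, np.float64(14.0), np.float64(1.4), 0, 0, 0, 6.0, np.float64(17.5), np.float64(2.0), 0, 0, 0, 7.5, np.float64(21.0), np.float64(2.7), 0, 0, 0, 9.0, np.float64(24.5), np.float64(3.5), 0, 0, 0, 10.5, np.float64(27.9), np.float64(4.4), 0, 0, 0, 12.0, np.float64(31.4), np.float64(5.3), 0, 0, 0, 13.5, np.float64(34.8), np.float64(6.4), 0, 0, 0, 15.0, np.float64(38.3), np.float64(7.6), 0, 0, 0, 16.5, np.float64(41.7), np.float64(8.8), 0, 0, 0, 18.0]
[ -9.2 211.6] [array([-134.45209461,  126.07370649]), array([-117.41371532,  161.04571682]), array([-88.85269741, 189.53814481]), array([-51.56479233, 207.13406062])]
```

Call:
jog_arm:
  steps: [3.4,-0.2,0,0,0,1.5,6.8,-0.3,0,0,0,3,10.3,-0.3,0,0,0,4.5,13.5,-0.2,0,0,0,6,16.6,-0.1,0,0,0,7.5,19.8,0.2,0,0,0,9,22.9,0.6,0,0,0,10.5,26.1,1.1,0,0,0,12,29.2,1.6,0,0,0,13.5,32.4,2.3,0,0,0,15,35.5,3,0,0,0,16.5,38.6,3.8,0,0,0,18]

```text
clock: 9.35
tcp_pos: [0.4845, -0.0828, 0.1259]
tcp_rot: [-0.189, -0.68, 0.033, 0.708]
contact_force: [-1.3, 1.3, -5.0]
grip_width: 0.163
```

```bash
cat > chk.py <<'E'
from h import *
import sys
np.set_printoptions(precision=4,suppress=True)
s=get_state();a=Rot.from_quat(s["tcp_rot"]).apply([0,1,0])
d=-np.degrees(np.arcsin(a[2]));print("rack",torack(s["tcp_pos"])*1e3,"pitch",d,"heading",np.degrees(np.arctan2(a[1],a[0])),"F u,v,z",[s["contact_force"]@e for e in(u,v,k)],s["joint_positions"])
E
python3 chk.py
```

```text
rack [-134.5171    2.9952  125.9395] pitch 18.145063548438387 heading 77.2017816566971 F u,v,z [np.float64(0.9890073943237424), np.float64(1.550294098949447), np.float64(-5.023981920511915)] [-0.6492  0.6387  0.0622 -1.0688 -1.7308 -0.8885]
```

Call:
jog_arm:
  steps: [3.1,-0.1,0,0,0,1.5,6.2,0,0,0,0,3,9.4,0.2,0,0,0,4.5,12.5,0.4,0,0,0,6,15.7,0.7,0,0,0,7.5,18.9,1.1,0,0,0,9,22,1.6,0,0,0,10.5,25.1,2.3,0,0,0,12,28.2,3,0,0,0,13.5,31.4,3.8,0,0,0,15,34.6,4.6,0,0,0,16.5,37.7,5.6,0,0,0,18]

```text
clock: 10.55
tcp_pos: [0.4885, -0.066, 0.1603]
tcp_rot: [-0.293, -0.642, 0.143, 0.694]
contact_force: [0.6, 1.7, -3.5]
grip_width: 0.163
```

```bash
python3 chk.py
```

```text
rack [-117.2178    2.8525  160.317 ] pitch 36.1082977584087 heading 77.29264289992841 F u,v,z [np.float64(1.7555673764900672), np.float64(-0.18121073334688093), np.float64(-3.495663905243444)] [-0.4946  0.413   0.0348 -0.8916 -1.5555 -1.1131]
```

Call:
jog_arm:
  steps: [3.3,0,0,0,0,1.5,6.6,0.2,0,0,0,3,9.9,0.4,0,0,0,4.5,13.2,0.7,0,0,0,6,16.6,1.1,0,0,0,7.5,20,1.5,0,0,0,9,23.3,2.1,0,0,0,10.5,26.7,2.8,0,0,0,12,30,3.5,0,0,0,13.5,33.3,4.4,0,0,0,15,36.6,5.3,0,0,0,16.5,39.8,6.4,0,0,0,18]

```text
clock: 11.75
tcp_pos: [0.4952, -0.038, 0.1888]
tcp_rot: [-0.389, -0.589, 0.249, 0.663]
contact_force: [1.0, 3.4, -1.0]
grip_width: 0.167
```

```bash
python3 chk.py
```

```text
rack [-88.451    2.5821 188.7771] pitch 54.10078883447705 heading 77.38877201332194 F u,v,z [np.float64(3.48757418841256), np.float64(-0.1807990194286894), np.float64(-0.9660162517086659)] [-0.2385  0.2436  0.0086 -0.6382 -1.3917 -1.4223]
```

Call:
jog_arm:
  steps: [3.8,0.4,0,0,0,1.5,7.6,0.9,0,0,0,3,11.1,1.2,0,0,0,4.5,14.5,1.6,0,0,0,6,17.9,2.1,0,0,0,7.5,21.3,2.7,0,0,0,9,24.6,3.4,0,0,0,10.5,28,4.1,0,0,0,12,31.4,5,0,0,0,13.5,34.7,6,0,0,0,15,38,7.1,0,0,0,16.5,41.3,8.3,0,0,0,18]

```text
clock: 12.95
tcp_pos: [0.5042, -0.0009, 0.2068]
tcp_rot: [-0.477, -0.521, 0.35, 0.615]
contact_force: [0.3, 1.6, 2.0]
grip_width: 0.163
```

```bash
python3 chk.py
```

```text
rack [-50.2662   2.1494 206.8288] pitch 72.09451973442302 heading 77.39213311813846 F u,v,z [np.float64(1.638503672780138), np.float64(0.07770355018956676), np.float64(1.9935142259959249)] [ 0.0878  0.1652 -0.0296 -0.3097 -1.2916 -1.8104]
```

Call:
jog_arm:
  steps: [3.5,0.2,0,0,0,1.5,7,0.5,0,0,0,3,10.4,0.9,0,0,0,4.5,13.8,1.3,0,0,0,6,17.2,1.9,0,0,0,7.5,20.7,2.6,0,0,0,9,24.1,3.4,0,0,0,10.5,27.4,4.3,0,0,0,12,30.8,5.2,0,0,0,13.5,34.2,6.2,0,0,0,15,37.6,7.4,0,0,0,16.5,41,8.6,0,0,0,18]

```text
clock: 14.15
tcp_pos: [0.5139, 0.0401, 0.2116]
tcp_rot: [-0.553, -0.44, 0.441, 0.553]
contact_force: [-0.2, 4.1, 5.1]
grip_width: 0.161
```

```bash
python3 chk.py; python3 - <<'E'
from h import *
import cv2
a=get_image("side")["pixels"][110:280,270:440];b=get_image("top")["pixels"][150:290,235:375]
cv2.imwrite("pics/m5.png",np.hstack([cv2.resize(i,(400,400),interpolation=cv2.INTER_CUBIC) for i in(a,b)]))
E
```

```text
rack [ -8.1819   1.8177 211.5572] pitch 89.9321397383854 heading -141.90105939834137 F u,v,z [np.float64(3.9519280738548797), np.float64(1.1397163525978422), np.float64(5.086050893159635)] [ 0.3823  0.2005 -0.0487  0.0003 -1.3227 -2.1775]
```

View pics/m5.png

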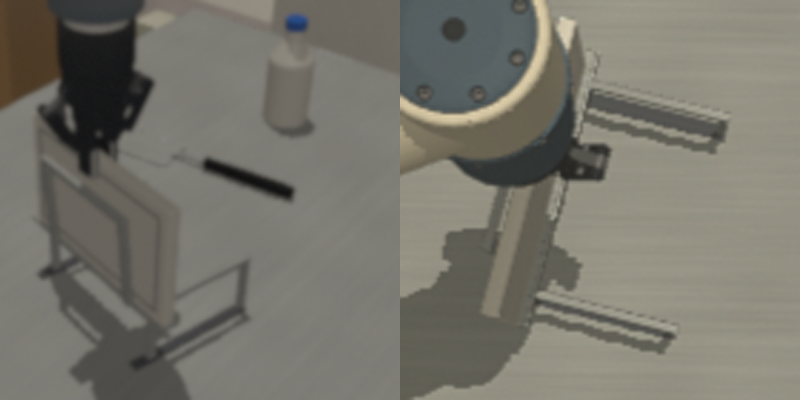

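Picture 9 shows the board upright in the channel in front of the posts, with the gripper holding its top edge. I'll relax the slight downward press before release.

Call:
jog_arm:
  steps: [0,-0.5,0,0,0,0,0,-1,0,0,0,0,0,-1,0,0,0,0]

```text
clock: 14.55
tcp_pos: [0.5135, 0.0396, 0.2116]
tcp_rot: [-0.552, -0.44, 0.441, 0.554]
contact_force: [3.2, 2.7, 1.4]
grip_width: 0.163
```

```bash
python3 chk.py
```

```text
rack [ -8.7608   2.1112 211.5895] pitch 89.86064389589329 heading 167.99713574614583 F u,v,z [np.float64(3.3059051827798647), np.float64(-2.5607294288911837), np.float64(1.3559960860794558)] [ 0.3805  0.2005 -0.0479 -0.0014 -1.3243 -2.1754]
```

Call:
jog_arm:
  steps: [0.5,-0.5,0,0,0,0,1,-0.8,0,0,0,0,1,-0.8,0,0,0,0,1,-0.8,0,0,0,0]

```text
clock: 14.95
tcp_pos: [0.5126, 0.0399, 0.2116]
tcp_rot: [-0.552, -0.439, 0.442, 0.554]
contact_force: [1.1, -0.1, -3.5]
grip_width: 0.161
```

```bash
python3 chk.py
```

```text
rack [ -8.6547   3.0542 211.5792] pitch 89.68710242489752 heading -175.4167374448285 F u,v,z [np.float64(0.11901322783940703), np.float64(-1.0799577897874462), np.float64(-3.544924411070453)] [ 0.3815  0.201  -0.0473 -0.0017 -1.3277 -2.1767]
```

Call:
jog_arm:
  steps: [0,0,0,0,0,0,0,0,0,0,0,0,0,0,0,0,0,0,0,0,0,0,0,0,0,0,0,0,0,0,0,0,0,0,0,0]
  fingers: 0.45

```text
clock: 15.55
tcp_pos: [0.5131, 0.0405, 0.2122]
tcp_rot: [-0.552, -0.44, 0.442, 0.554]
contact_force: [-0.1, 0.5, 0.5]
grip_width: 0.45
```

```bash
python3 chk.py; python3 - <<'E'
from h import *
import cv2
a=get_image("side")["pixels"][110:280,270:440];b=get_image("wrist")["pixels"]
cv2.imwrite("pics/m6.png",np.hstack([cv2.resize(i,(s,400),interpolation=cv2.INTER_CUBIC) for i,s in((a,400),(b,400))]))
E
```

```text
rack [ -7.9889   2.663  212.2393] pitch 89.78758029726804 heading 169.91797578907108 F u,v,z [np.float64(0.5094665197054354), np.float64(0.1684192214173609), np.float64(0.503974008957478)] [ 0.382   0.2005 -0.0461 -0.002  -1.3274 -2.1768]
```

View pics/m6.png

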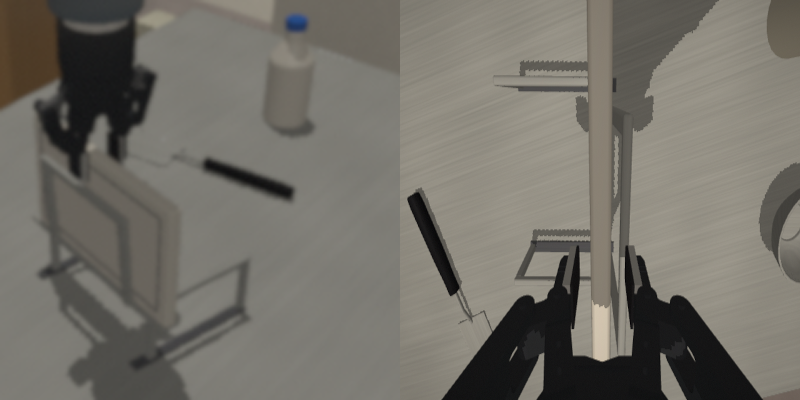

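Picture 10 shows the board standing free between the open fingers, with a gap on each side. I'll withdraw straight up.

Call:
jog_arm:
  steps: [0,-5,0,0,0,0,0,-12,0,0,0,0,0,-22,0,0,0,0,0,-35,0,0,0,0,0,-55,0,0,0,0,0,-80,0,0,0,0,0,-110,0,0,0,0,0,-130,0,0,0,0,0,-130,0,0,0,0,0,-130,0,0,0,0,0,-130,0,0,0,0,0,-130,0,0,0,0]

```text
clock: 16.85
tcp_pos: [0.5132, 0.0403, 0.3414]
tcp_rot: [-0.552, -0.439, 0.442, 0.554]
contact_force: [0.1, -0.0, -0.4]
grip_width: 0.445
```

Call:
jog_arm:
  steps: [0,0,0,0,0,0,0,0,0,0,0,0,0,0,0,0,0,0,0,0,0,0,0,0,0,0,0,0,0,0,0,0,0,0,0,0,0,0,0,0,0,0,0,0,0,0,0,0]

```text
clock: 17.65
tcp_pos: [0.5136, 0.0404, 0.3422]
tcp_rot: [-0.552, -0.44, 0.442, 0.554]
contact_force: [0.7, 0.1, -0.2]
grip_width: 0.45
```

```bash
python3 chk.py; python3 - <<'E'
from h import *
import cv2
a=get_image("side")["pixels"];b=get_image("top")["pixels"]
w0=get_image("wrist")["pixels"].astype(int);w1=get_image("wrist")["pixels"].astype(int);print("wrist diff",np.abs(w1-w0).max())
o=cv2.imread("pics/top0.png").astype(int);d=np.abs(b.astype(int)-o).max(2)
for n,(x0,y0,x1,y1) in dict(mug=(125,225,180,285),bowl=(130,130,190,195),spat=(390,130,430,248),bottle=(470,165,530,220)).items():print(n,d[y0:y1,x0:x1].mean())
cv2.imwrite("pics/m7.png",np.vstack([np.hstack([cv2.resize(a[100:290,130:440],(400,245)),cv2.resize(b[60:310,120:528],(400,245))]),np.hstack([cv2.resize(w1.astype(np.uint8),(400,250)),np.zeros((250,400,3),np.uint8)])]))
E
```

```text
rack [ -7.9548   2.1523 342.2193] pitch 89.7899221015275 heading 169.5456687658413 F u,v,z [np.float64(0.27107130263750706), np.float64(-0.6150566365378873), np.float64(-0.2166828647194089)] [ 0.3814  0.1798  0.255  -0.002  -1.6491 -2.1769]
wrist diff 17
mug 65.16363636363636
bowl 55.057435897435894
spat 5.201906779661017
bottle 5.3530303030303035
```

View pics/m7.png

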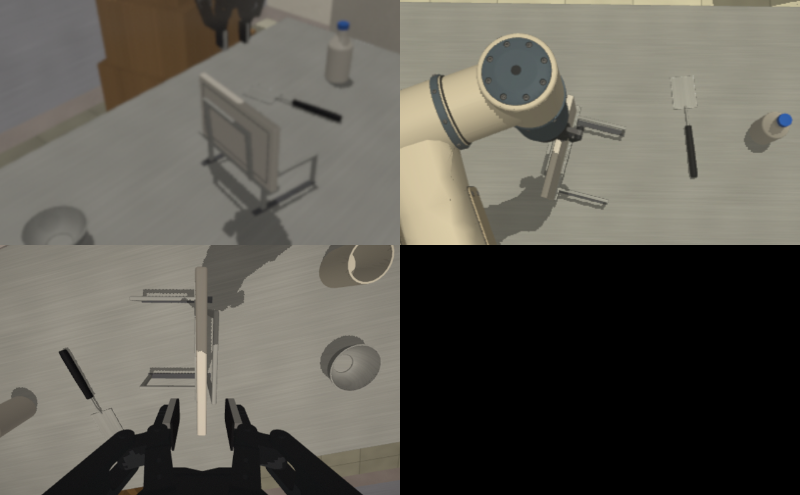

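Picture 11 shows the board standing alone and still in the channel, with the gripper well above it and all four bystanders in place. The mug and bowl differences come from the arm covering them in the top view. I'll hand in.

```bash
python3 -c "
from rig import *
print(finish_job())"
```

```text
the job is handed in; nothing more can be done
None
```

The chopping board is standing upright on its long edge in the channel, released, and I've handed the job in at about 18 s on the robot clock.

- **Slide:** I pushed the board flat along the rails with the fingers shut. It stopped against both posts, with the push force rising to about 22 N. The board and crossbar headings agreed within about 0.4° in the image.
- **Lift:** I gripped the middle of the free edge and turned it up through 90° in small steps at about 15°/s. Contact forces stayed under about 10 N. I eased off the slight downward press, then opened the fingers and withdrew straight up 130 mm.
- **Last checks:** The pictures showed the board upright, and two wrist pictures in a row showed no visible movement. The tool force was about zero.
- **Bystanders:** The spatula and bottle did not move in the top image. The arm covered the mug and bowl there, so my before-and-after comparison was no use for them. I judged them only by eye: both show in the last wrist picture, apparently undisturbed.
- **Departures from plan:** Early in the lift (around 18°) the wrist carried the board's whole weight, so the far edge was probably about 1 mm off the rack for a moment. At about 54° the board pressed lightly (3.5 N) against what I took to be the channel's front lip. I corrected both as the lift went on.

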